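# Slide the bored plate under the low bridge to its stop

### The job

On the granite table, push the flat plate with the three holes sideways until its long edge lies flush against the long steel fence, while it is still in front of the low bridge. Then slide it along the fence, under the bridge, until its leading end rests against the end stop, still flush with the fence. Only push it with the fingers: it must stay flat on the table, never lifted or tipped, and the other loose things are left where they stand.

Things in the scene. Friction and masses are not known exactly. Their poses are not given: they have to be found in the camera images.
- plate: flat aluminium plate on the table, 92 mm (its x) by 160 mm (its y) by 12 mm thick, three 20 mm holes on its long centre line at y = -50, 0, +50 mm; 0.3 to 0.55 kg, slides under a few newtons. Origin: centre of its underside, z up. At first its y is within 0.25 rad of the fixture's y, its centre 150 to 240 mm before home (-y) and 25 to 65 mm short of its place at the fence.
- fixture: fixed steel fixture: fence, bridge and end stop in one. Origin: on the table, where the plate's origin lies when home (plate axes then along the fixture's). +y is the direction in which the plate slides home (towards the robot's left); +x points away from the robot. Home, the plate's rear 70 mm stand out before the bridge.
- fence (a point): middle of the top edge of the fence's guiding face, at fixture x = +46 mm, y = -90 mm. The face looks to -x (to the robot); the bar is 15 mm high, 20 mm thick and runs from fixture y = -280 to +100 mm. Site axes as the fixture's.
- bridge (a point): middle of the lower edge of the bridge's entry face, at fixture x = 0, y = -10 mm, z = 16 mm. The dark beam is 60 mm deep (fixture y -10 to +50 mm), underside 16 mm and top 30 mm above the table, screw heads to 36 mm, spanning x -74 to +86 mm. Its foot on the robot's side has its inner face at x = -54 mm: the passage is 100 mm wide, 16 mm high.
- stop (a point): middle of the top edge of the end stop's face, at fixture x = 0, y = +80 mm. The face looks to -y, towards the arriving plate; the bar is 15 mm high, 20 mm thick and runs from fixture x = -44 to +46 mm.
- ring_gauge: plain steel ring, outside 54 mm, bore 32 mm, 22 mm high, lying flat on the robot's side of the bridge. Origin: centre of its underside. Leave it alone.
- v_block: dark steel V-block, 50 x 60 x 42 mm, behind the fence. Origin: centre of its underside. Leave it alone.
- plug_gauge: slim turned steel plug gauge standing upright, 28 mm across and 100 mm tall, beyond the end stop. Origin: centre of its underside. Leave it alone.
- gauge_block: plain steel block 35 x 50 x 30 mm, behind the fence. Origin: centre of its underside. Leave it alone.
- cap_nut: small dark flanged cap nut, 32 mm across, 32 mm tall, behind the fence. Origin: centre of its underside. Leave it alone.
Not all that is in view belongs to the job. Several things have the shape of the plate; the one meant has the colours described above.

How it is judged:
By the outcome, as a careful person would: the job done as asked, in the order asked, and still so for the second after the job is handed in, with the robot touching nothing.
It also fails if it takes over 64 s, if anything falls off the work surface, if the arm or the gripper's body presses on something with over 40 N, if the wrist force passes 120 N, or if a joint passes its speed limit or range.

### The arm

A 7-joint arm with a two-finger parallel gripper is mounted at the origin on the work surface. World frame = base frame: x ahead of the robot, y to its left, z up, the work surface at z = 0. Lengths are in m, angles in rad, forces in N, time in s.
With the tool pointing down it reaches from about 0.425 to 0.925 m from the base axis. Payload 6.8 kg.
Tool frame: the origin (TCP) lies at the very end of the fingers, on their centre line; the grasp point (between the pads) lies 19 mm behind it (hold_point_z is the z of the grasp point in the tool frame, in m); z points along the fingers, x is the direction in which the jaws open and shut, and the axes are right-handed (so a half turn about z gives the same grasp; the last joint's range is limited). The gripper opens to 88 mm and grips with 3 to 60 N. Pads are 20 mm wide; open, the fingers measure 115 mm over their backs; the gripper's body (75 mm by 178 mm) begins 61 mm behind the grasp point.
Start: joints at [-1.324, 0.477, 0.022, 1.555, -0.011, 1.109, -0.083], TCP at [0.234, 0.633, 0.223] pointing down, gripper open.
Joint ranges: [-2.96, 2.96], [-0.34, 2.1], [-1.41, 1.46], [0.24, 2.44], [-1.37, 4.51], [0.17, 1.92], [-2.96, 2.96]. Speed limits (rad/s): [2.39, 2.39, 3.14, 3.14, 3.14, 3.14, 3.14].

### API

Orientations are given as a rotation vector (axis times angle).
In Python, from plant import * gives the robot as it stands.
- The arm moves only by the tool arm_command, never from a script. Its argument "rows" is a list of rows, each a list of 7 numbers: the shift along the tool's x, y, z in m, then the turn, a rotation vector about the tool's x, y, z in rad, then the opening, from -1 (shut) to 1 (fully open). In form: [[x, y, z, ax, ay, az, jaw], ...]. A call has exactly 8 rows; each row shifts and turns the commanded pose from where the row before left it, along the tool's axes as they then stand; what a row does not reach is not made up. A row lasts 1/10 s, in which the tool goes at most 50 mm and 8.59 degrees, less where a joint would pass 70% of its speed; a pose out of reach is approached as far as the arm can. A call is refused whole if a number of a shift passes 0.05 or a number of a turn 0.15, either way. A call with a gripper value outside its range is refused whole. The fingers move at their own pace and stop on an object; the grip force is fixed at half the most. Time passes only in rows, so rows that do not move let the fingers close, or fill a call up. It gives the time, the measured TCP pose, the force and the opening at its end, in the units of the state.
- observe(): the state, without advancing time (a new reading comes with each control period).
- camera(name): name is "scene" or "side" or "wrist"; returns the picture (400x640x3 uint8, red, green, blue); there is no depth.
- camera_model(name): a dict with "fx", "fy", "cx", "cy" (pixels), "R" (3x3) and "t" (3): a world point X has camera coordinates R X + t; the wrist camera has in their place "tool_from_camera" (4x4, takes a point from camera to tool coordinates, whose origin is the TCP and whose axes are the tool frame's). Camera axes: x right, y down, z forward; pixel columns grow to the right and rows downward; lengths in m; the calibration is good to about 2 mm. A picture is of the moment at which its call begins: read the wrist's pose just before it. camera_model takes no time and is no camera call.
- job_done(): hands the job in, once; it reports no verdict.
Trained networks look in the newest picture that a camera, given by its name, has taken for a name from the list of things; names that differ only in an ending like _2 or _b are one class to them, and where a whole thing is asked for, a point or a joint stands for the part that bears it (a point fixed in the world has none). Each returns a list of dicts, best first, with "conf" (0 to 1); they miss things now and then, are a little off and sometimes report something else, mostly with a low value. They report only what shows in the picture. A call takes as long as a camera call. They do not tell look-alikes from the thing itself.
- find_in(camera, thing): "at" ([column, row] as shares, 0 to 1, of the picture: columns of its width, rows of its height, amid what is visible of it).
The state is a dict: "t": time; "joint_positions": joint angles; "joint_vel": joint speeds; "tau": joint torques, N m; "eef_pos": TCP position; "tool_rot": TCP orientation; "wrist_force": force on the tool from outside, world axes, zero at the start; "moment": the same for the moment, N m; "grip_width": opening from 0.0 (shut) to 1.0 (fully open).
Only numpy, scipy, OpenCV 4.12 (cv2) and the standard library are available. Lean on these libraries where they do the work, as an engineer would, in place of code of your own. Each camera call takes 0.05 s, during which the arm holds its last target.

## Working session

There is one attempt and no reset: what is moved stays moved. The work goes in short steps, Python scripts to look and compute and a tool call to move; the robot and the scene stay as the last step left them, time stands still between calls to the robot, and variables do not carry over. Pictures are saved under pics/ and viewed, and the job is handed in when it is done.

Besides the shell and the picture viewer there is one more tool, called after "Emit:" as name(argument=value, ...) on one line, values as JSON. arm_command: Moves the arm, as the interface text tells. Its arguments: {"type":"object","properties":{"rows":{"type":"array","items":{"type":"array","items":{"type":"number"}}}},"required":["rows"]}

```bash
ls; mkdir -p pics
python3 - <<'E'
from plant import *
import cv2
s=observe();print({k:(v if not hasattr(v,'round') else v) for k,v in s.items()})
for c in ["scene","side","wrist"]:
    im=camera(c);cv2.imwrite(f"pics/{c}0.png",im[:,:,::-1])
    m=camera_model(c);print(c,m)
    for th in ["plate","fixture","fence","bridge","stop"]:
        print(th,[(d['conf'],d['at'][0]*640,d['at'][1]*400) for d in find_in(c,th)][:4])
print(observe()['t'])
E
```

```text
pics
{'t': 0.0, 'joint_positions': array([-1.32406865,  0.47777526,  0.02233741,  1.55639111, -0.01147386,
        1.10930587, -0.08311083]), 'joint_vel': array([-0.00013115, -0.00124367,  0.00030787, -0.00165703,  0.00013561,
       -0.00018159,  0.00136272]), 'tau': array([-1.51379231e-04, -5.82859576e+01,  1.53404217e+00, -2.72616398e+01,
       -5.44257928e-02,  1.69484597e-02,  1.63084114e-04]), 'eef_pos': array([0.23433261, 0.63240528, 0.22172382]), 'tool_rot': array([ 2.57767968e+00,  1.79391403e+00, -2.11342978e-03]), 'wrist_force': array([ 1.15286138,  0.29726001, -0.25037587]), 'moment': array([ 0.04146977,  0.03243603, -0.06861967]), 'grip_width': 0.9998225345716449}
scene {'fx': 437.3620555137695, 'fy': 437.3620555137695, 'cx': 322.25715767828086, 'cy': 195.8759076092531, 'R': array([[ 0.2289066 ,  0.97330069,  0.01695686],
       [ 0.61285887, -0.13055823, -0.77933212],
       [-0.75631063,  0.18878643, -0.6263816 ]]), 't': array([-0.08663137, -0.2854834 ,  1.43708196])}
plate [(0.95, 186.112, 197.2), (0.92, 389.37600000000003, 143.12), (0.56, 274.368, 221.88)]
fixture [
[... 519 characters left out ...]
e [(0.86, 339.008, 183.4)]
fence [(0.9, 337.024, 180.6)]
bridge [(0.94, 341.184, 182.4)]
stop [(0.87, 339.904, 183.68), (0.32, 352.12800000000004, 228.52)]
wrist {'fx': 306.72448286471246, 'fy': 306.72448286471246, 'cx': 315.3575005977246, 'cy': 198.45153844220727, 'tool_from_camera': array([[ 9.99999893e-01,  9.11769812e-05,  4.53132692e-04,
         1.22995444e-03],
       [-2.19377203e-04,  9.56519373e-01,  2.91668717e-01,
        -8.05500100e-02],
       [-4.06836725e-04, -2.91668785e-01,  9.56519291e-01,
        -1.61495650e-01],
       [ 0.00000000e+00,  0.00000000e+00,  0.00000000e+00,
         1.00000000e+00]])}
plate [(0.92, 55.424, 251.12)]
fixture []
fence []
bridge []
stop []
0.9
```

View pics/scene0.png

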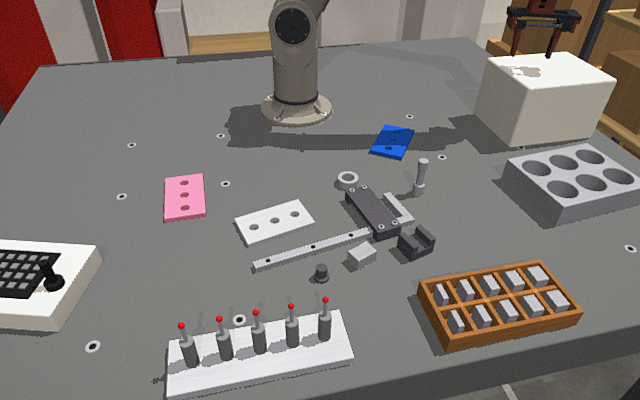

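View pics/side0.png

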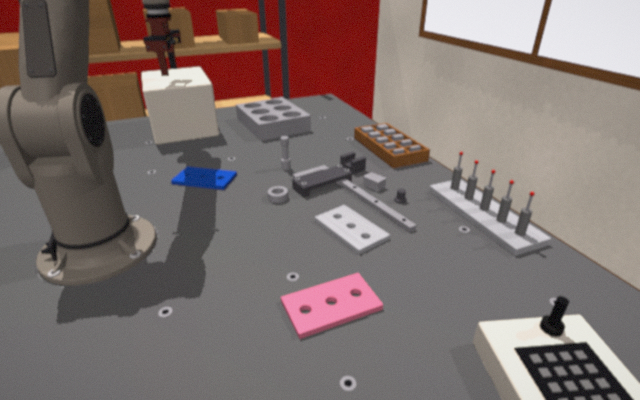

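View pics/wrist0.png

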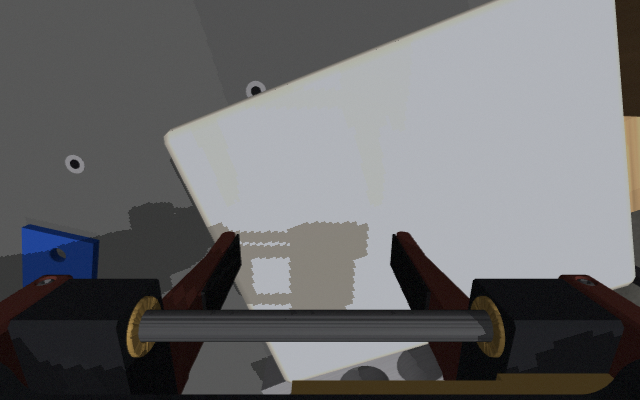

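Run:
```python
import cv2
a=cv2.imread('pics/scene0.png');cv2.imwrite('pics/sc_crop.png',cv2.resize(a[160:290,225:445],None,fx=3.6,fy=3.6,interpolation=cv2.INTER_CUBIC))
a=cv2.imread('pics/side0.png');cv2.imwrite('pics/si_crop.png',cv2.resize(a[130:260,260:430],None,fx=4.5,fy=4.5,interpolation=cv2.INTER_CUBIC))
```

```text
(no output)
```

View pics/sc_crop.png

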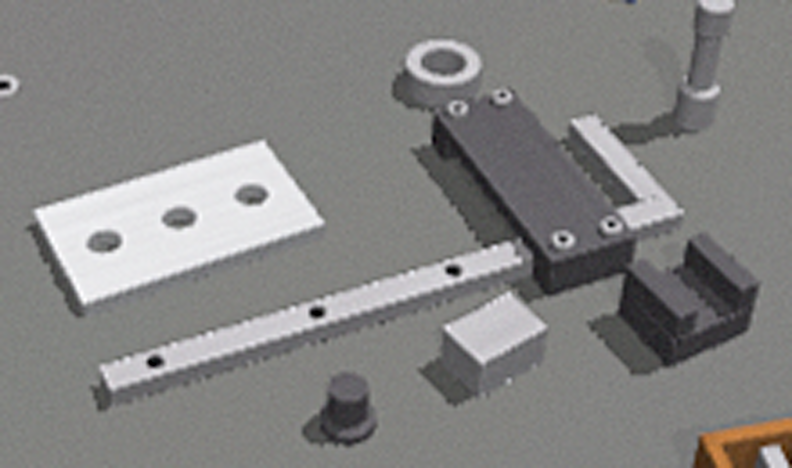

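View pics/si_crop.png

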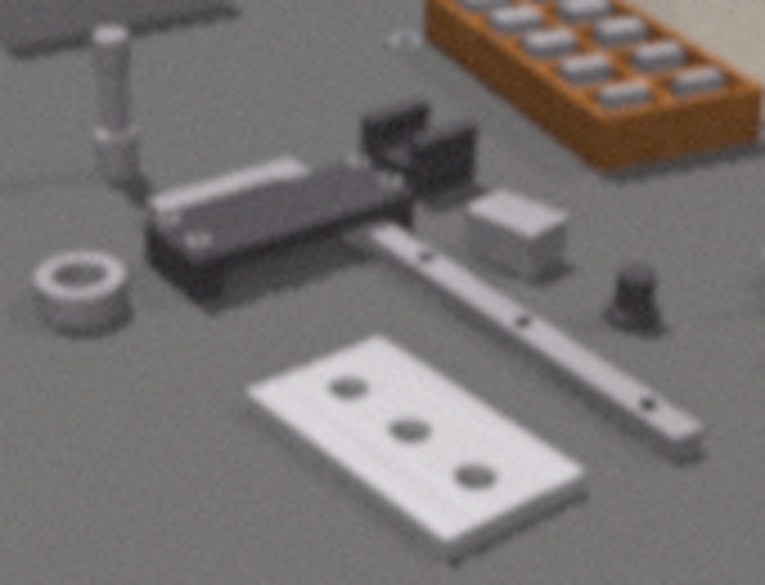

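```bash
cat > h.py <<'E'
from plant import *
import numpy as np, cv2
from scipy.optimize import least_squares
from scipy.spatial.transform import Rotation as Ro
def proj(m,X):
    X=np.atleast_2d(X);c=X@m['R'].T+m['t'];return np.c_[m['fx']*c[:,0]/c[:,2]+m['cx'],m['fy']*c[:,1]/c[:,2]+m['cy']]
def place(p,L):
    L=np.atleast_2d(L);c,s=np.cos(p[2]),np.sin(p[2])
    return np.c_[p[0]+c*L[:,0]-s*L[:,1],p[1]+s*L[:,0]+c*L[:,1],L[:,2]]
def fit(obs,x0): # obs: list of (model, local pts m, pix)
    f=lambda p:np.concatenate([(proj(m,place(p,L))-px).ravel() for m,L,px in obs])
    r=least_squares(f,x0,loss='soft_l1');return r.x,f(r.x).reshape(-1,2)
def toF(fx,p):
    c,s=np.cos(fx[2]),np.sin(fx[2]);d=np.array(p[:2])-fx[:2]
    return np.array([c*d[0]+s*d[1],-s*d[0]+c*d[1]])
E
python3 - <<'E'
from h import *
ms,mi=camera_model('scene'),camera_model('side')
S=lambda a:np.array(a)/3.6+[225,160]-.36
I=lambda a:np.array(a)/4.5+[260,130]-.39
PL=np.array([[-46,-80,12],[-46,80,12],[46,80,12],[46,-80,12],[0,-50,12],[0,0,12],[0,50,12]])/1000
ps=S([(37,211),(265,141),(323,221),(85,304),(104,241),(180,217),(251,195)])
pi=I([(447,542),(248,392),(377,335),(584,472),(475,476),(410,430),(348,387)])
FS=np.array([[46,-280,15],[66,-280,15],[66,100,15],[-44,80,15],[-44,100,15],[-74,-10,30],[-74,50,30],[86,50,30],[86,-10,30]])/1000
fs=S([(101,371),(111,391),(683,212),(569,124),(592,116),(433,113),(512,92),(634,240),(541,262)])
FI=np.array([[66,-280,15],[46,-280,15],[-74,-10,30],[-74,50,30],[86,-10,30]])/1000
fi=I([(703,429),(676,440),(207,264),(148,225),(411,200)])
for nm,sets in (('plate',[(ms,PL,ps),(mi,PL,pi)]),('fix',[(ms,FS,fs),(mi,FI,fi)])):
    for o in (sets[:1],sets[1:],sets):
        p,r=fit(o,[.55,0,0]);print(nm,p.round(4),r.round(1).tolist())
    if nm=='plate':P=p
    else:print('plate in fixture',toF(p,P),P[2]-p[2])
E
```

```text
plate [ 0.5384 -0.1492  0.2478] [[-0.7, -0.0], [-0.3, -0.2], [0.7, 0.6], [-0.1, -0.1], [0.2, -0.0], [-0.1, -0.0], [0.2, -0.3]]
plate [ 0.5366 -0.1476  0.2532] [[-0.2, -0.3], [-0.6, -0.1], [0.3, 0.5], [0.3, -0.2], [0.1, -0.0], [-0.1, 0.0], [0.0, 0.2]]
plate [ 0.537  -0.1486  0.2502] [[-0.5, -0.4], [-0.2, -0.6], [0.9, 0.1], [0.2, -0.6], [0.5, -0.4], [0.1, -0.5], [0.4, -0.8], [0.1, -0.1], [-0.2, 0.0], [0.8, 0.6], [0.7, 0.1], [0.4, 0.2], [0.2, 0.2], [0.4, 0.3]]
fix [0.5604 0.0524 0.1935] [[-0.9, -0.5], [-0.7, 0.8], [0.3, 0.5], [-0.1, -0.5], [0.5, -0.3], [-0.4, -0.3], [-0.5, -0.4], [0.8, -0.8], [2.9, 0.6]]
fix [0.5564 0.0534 0.1901] [[0.5, 0.1], [0.2, 0.4], [-2.4, -0.1], [-0.7, -0.4], [1.2, -1.4]]
fix [0.5591 0.0529 0.1904] [[-1.0, -1.3], [-0.8, -0.0], [0.2, 0.2], [-0.0, -0.8], [0.6, -0.6], [-0.3, -0.7], [-0.3, -0.7], [0.8, -1.2], [2.8, 0.1], [1.7, -0.1], [1.3, 0.2], [-1.4, -0.2], [0.3, -0.5], [2.2, -1.5]]
plate in fixture [-0.05975737 -0.19367679] 0.05985986430879903
```

Emit:
arm_command(rows=[[-0.028,0.041,0,0,0,0,1],[-0.028,0.041,0,0,0,0,1],[-0.028,0.041,0,0,0,0,1],[-0.028,0.041,0,0,0,0,1],[-0.028,0.041,0,0,0,0,1],[-0.028,0.041,0,0,0,0,1],[-0.028,0.041,0,0,0,0,1],[-0.028,0.041,0,0,0,0,1]])

```text
t: 1.7
eef_pos: [0.4652, 0.3073, 0.223]
tool_rot: [-2.578, -1.795, -0.001]
wrist_force: [0.6, 0.9, -0.9]
grip_width: 1.002
```

Emit:
arm_command(rows=[[0,0,0.005,0,0,-0.136,1],[0,0,0.005,0,0,-0.136,1],[0,0,0.005,0,0,-0.136,1],[0,0,0.005,0,0,-0.136,1],[-0.045,0,0.01,0,0,0,1],[-0.045,0,0.01,0,0,0,1],[-0.045,0,0.01,0,0,0,1],[-0.045,0,0.01,0,0,0,1]])

```text
t: 2.5
eef_pos: [0.4984, 0.1306, 0.1626]
tool_rot: [2.001, 2.421, 0.001]
wrist_force: [0.8, -0.5, -0.7]
grip_width: 1.004
```

```bash
cat >> h.py <<'E'
FX=np.array([0.5591,0.0529,0.1904])
def st():
    s=observe();R=Ro.from_rotvec(s['tool_rot']).as_matrix()
    f=toF(FX,s['eef_pos'])
    psi=np.arctan2(R[1,0],R[0,0])
    print('t',round(s['t'],2),'pos',s['eef_pos'].round(4),'fix',f.round(4),'tiltz',R[:,2].round(3),'psi-fix deg',np.degrees(psi-FX[2]).round(2),'F',s['wrist_force'].round(1),'M',s['moment'].round(2),'g',round(float(s['grip_width']),3),'q7',s['joint_positions'][6].round(2))
    return s,R,f
E
python3 -c "
from h import *
st()"
```

```text
t 2.5 pos [0.4984 0.1306 0.1626] fix [-0.0449  0.0878] tiltz [ 0.001  0.    -1.   ] psi-fix deg 89.95 F [ 0.8 -0.5 -0.7] M [0.03 0.   0.01] g 1.004 q7 1.43
```

Emit:
arm_command(rows=[[-0.036,-0.012,0,0,0,0,1],[-0.036,-0.012,0,0,0,0,1],[-0.036,-0.012,0,0,0,0,1],[-0.036,-0.012,0,0,0,0,1],[-0.036,-0.013,0,0,0,0,1],[-0.036,-0.013,0,0,0,0,1],[-0.036,-0.013,0,0,0,0,1],[-0.03,-0.013,0,0,0,0,1]])

```text
t: 3.3
eef_pos: [0.4527, -0.1657, 0.163]
tool_rot: [2.002, 2.42, 0.001]
wrist_force: [0.6, 0.5, -0.4]
grip_width: 1.001
```

```bash
python3 -c "
from h import *
st()
for c in ('wrist','scene'): cv2.imwrite(f'pics/{c}1.png',camera(c)[:,:,::-1])"
```

```text
t 3.3 pos [ 0.4527 -0.1657  0.163 ] fix [-0.1458 -0.1945] tiltz [ 0.001 -0.    -1.   ] psi-fix deg 89.87 F [ 0.6  0.5 -0.4] M [ 0.06 -0.04 -0.05] g 1.001 q7 2.07
```

View pics/wrist1.png

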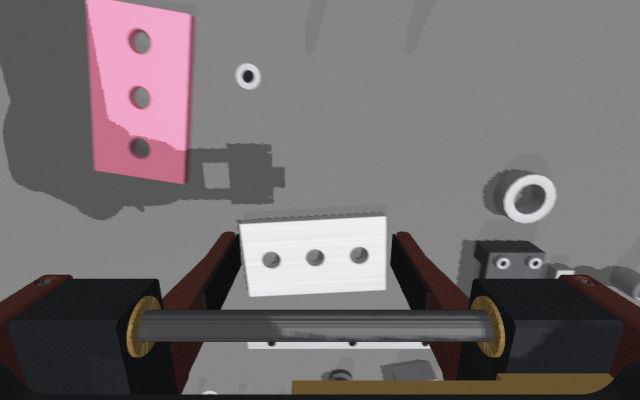

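View pics/scene1.png

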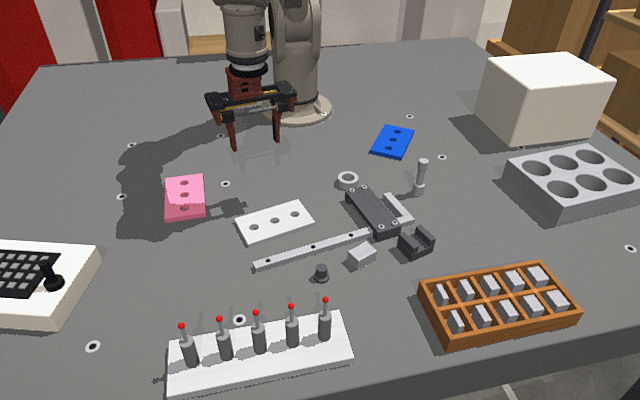

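```bash
cat >> h.py <<'E'
def wm(s):
    m=dict(camera_model('wrist'));T=m['tool_from_camera'];R=Ro.from_rotvec(s['tool_rot']).as_matrix()
    Rw=R@T[:3,:3];tw=R@T[:3,3]+s['eef_pos'];m['R']=Rw.T;m['t']=-Rw.T@tw;return m
E
python3 -c "
from h import *
s,R,f=st();m=wm(s)
P=[.537,-.1486,.2502]
print(proj(m,place(P,np.array([[0,-.05,.012],[0,0,.012],[0,.05,.012],[-.046,-.08,.012],[-.046,.08,.012],[.046,-.08,.012],[.046,.08,.012]]))).round(1))
print(proj(m,place(FX,np.array([[-.074,-.01,.03],[.046,-.28,.015],[.046,-.09,.015]]))).round(1))
"
python3 -c "
import cv2
a=cv2.imread('pics/wrist1.png');cv2.imwrite('pics/w1c.png',cv2.resize(a[200:360,220:560],None,fx=2.3,fy=2.3,interpolation=cv2.INTER_CUBIC))"
```

```text
t 3.4 pos [ 0.4516 -0.1683  0.163 ] fix [-0.1474 -0.1968] tiltz [ 0.    -0.002 -1.   ] psi-fix deg 89.51 F [-0.4  0.9  0. ] M [ 0.09 -0.01  0.01] g 1.002 q7 2.07
[[274.  261.9]
 [317.9 259.2]
 [362.  256.6]
 [242.3 226. ]
 [388.7 216.8]
 [252.9 298.2]
 [388.6 290.3]]
[[490.8 254.2]
 [248.  338.5]
 [403.1 337.5]]
```

View pics/w1c.png

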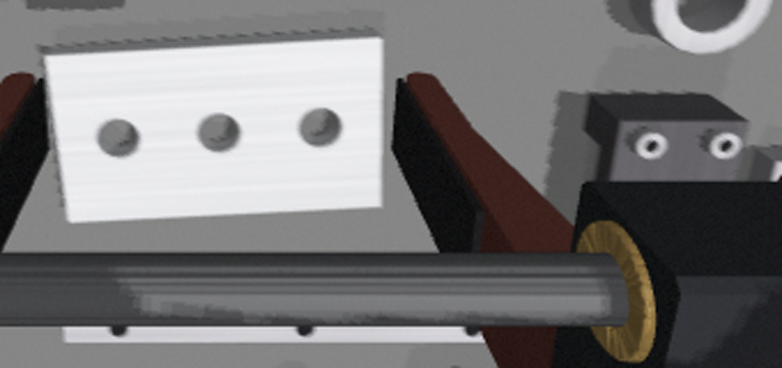

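Emit:
arm_command(rows=[[0,0,0.025,0,0,0,1],[0,0,0.025,0,0,0,1],[0,0,0.025,0,0,0,1],[0,0,0.025,0,0,0,1],[0,0,0.025,0,0,0,1],[0,0,0.02,0,0,0,1],[0,0,0.012,0,0,0,1],[0,0,0,0,0,0,1]])

```text
t: 4.2
eef_pos: [0.4523, -0.1628, 0.0045]
tool_rot: [-1.999, -2.42, 0.001]
wrist_force: [-0.8, 0.1, -0.2]
grip_width: 1.0
```

```bash
python3 -c "
from h import *
st()"
```

```text
t 4.2 pos [ 0.4523 -0.1628  0.0045] fix [-0.1457 -0.1916] tiltz [-0.002  0.001 -1.   ] psi-fix deg 89.97 F [-0.8  0.1 -0.2] M [ 0.02  0.02 -0.01] g 1.0 q7 2.18
```

Emit:
arm_command(rows=[[0,0.008,0,0,0,0,1],[0,0.008,0,0,0,0,1],[0,0.006,0,0,0,0,1],[0,0.005,0,0,0,0,1],[0,0.005,0,0,0,0,1],[0,0.005,0,0,0,0,1],[0,0.005,0,0,0,0,1],[0,0.005,0,0,0,0,1]])

```text
t: 5.0
eef_pos: [0.4991, -0.1549, 0.0056]
tool_rot: [-2.002, -2.421, 0.001]
wrist_force: [-3.3, -0.7, 1.6]
grip_width: 1.001
```

Emit:
arm_command(rows=[[0,0.005,0,0,0,0,1],[0,0.005,0,0,0,0,1],[0,0.005,0,0,0,0,1],[0,0.004,0,0,0,0,1],[0,0.003,0,0,0,0,1],[0,0.003,0,0,0,0,1],[0,0.003,0,0,0,0,1],[0,0.003,0,0,0,0,1]])

```text
t: 5.8
eef_pos: [0.5297, -0.1488, 0.0056]
tool_rot: [-2.002, -2.421, -0.0]
wrist_force: [-1.9, 0.0, 1.0]
grip_width: 0.996
```

```bash
python3 -c "
from h import *
st()
for c in ('wrist','scene'): cv2.imwrite(f'pics/{c}2.png',camera(c)[:,:,::-1])
a=cv2.imread('pics/scene2.png');cv2.imwrite('pics/sc2.png',cv2.resize(a[160:290,225:445],None,fx=3.6,fy=3.6,interpolation=cv2.INTER_CUBIC))"
```

```text
t 5.8 pos [ 0.5297 -0.1488  0.0056] fix [-0.0671 -0.1925] tiltz [-0.  0. -1.] psi-fix deg 89.93 F [-1.9  0.   1. ] M [-0.07  0.53 -0.04] g 0.996 q7 2.12
```

View pics/sc2.png

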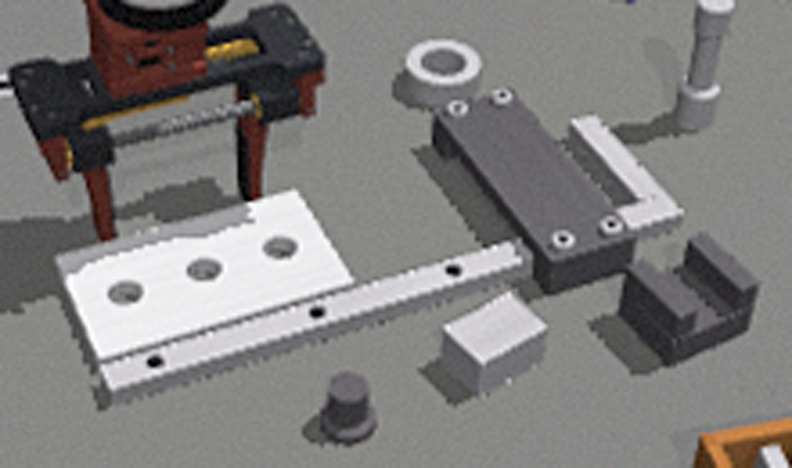

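View pics/wrist2.png

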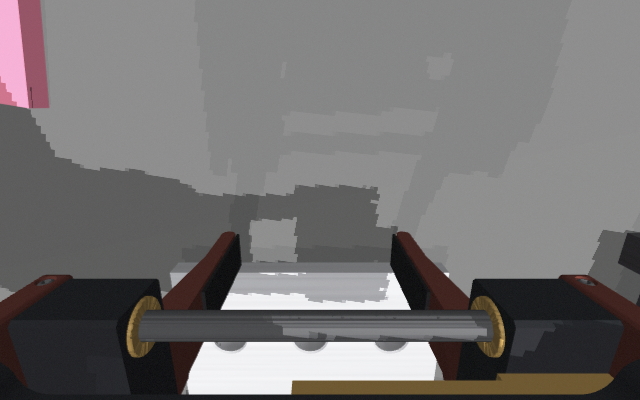

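Emit:
arm_command(rows=[[0,0.002,0,0,0,0,1],[0,0.002,0,0,0,0,1],[0,0.001,0,0,0,0,1],[0,0.001,0,0,0,0,1],[0,0.001,0,0,0,0,1],[0,0.001,0,0,0,0,1],[0,0.001,0,0,0,0,1],[0,0.001,0,0,0,0,1]])

```text
t: 6.7
eef_pos: [0.5381, -0.1473, 0.0055]
tool_rot: [-2.001, -2.42, 0.002]
wrist_force: [-7.6, -1.8, 5.0]
grip_width: 0.997
```

```bash
python3 -c "
from h import *
st()"
```

```text
t 6.7 pos [ 0.5381 -0.1473  0.0055] fix [-0.0585 -0.1926] tiltz [-0.002  0.    -1.   ] psi-fix deg 89.92 F [-7.6 -1.8  5. ] M [-0.24  1.58  0.12] g 0.997 q7 2.11
```

Emit:
arm_command(rows=[[0,0.0005,0,0,0,0,1],[0,0.0005,0,0,0,0,1],[0,0.0005,0,0,0,0,1],[0,0.0005,0,0,0,0,1],[0,0.0005,0,0,0,0,1],[0,0,0,0,0,0,1],[0,0,0,0,0,0,1],[0,0,0,0,0,0,1]])

```text
t: 7.5
eef_pos: [0.5382, -0.1473, 0.0052]
tool_rot: [-1.999, -2.417, 0.006]
wrist_force: [-9.7, -1.7, 8.4]
grip_width: 1.001
```

```bash
python3 -c "
from h import *
st()
for c in ('scene','side'): cv2.imwrite(f'pics/{c}3.png',camera(c)[:,:,::-1])
a=cv2.imread('pics/scene3.png');cv2.imwrite('pics/sc3.png',cv2.resize(a[200:290,235:405],None,fx=4.6,fy=4.6,interpolation=cv2.INTER_CUBIC))
a=cv2.imread('pics/side3.png');cv2.imwrite('pics/si3.png',cv2.resize(a[130:260,260:430],None,fx=4.5,fy=4.5,interpolation=cv2.INTER_CUBIC))"
```

```text
t 7.5 pos [ 0.5382 -0.1473  0.0052] fix [-0.0584 -0.1926] tiltz [-0.006  0.    -1.   ] psi-fix deg 89.89 F [-9.7 -1.7  8.4] M [-0.23  2.37  0.25] g 1.001 q7 2.11
```

View pics/sc3.png

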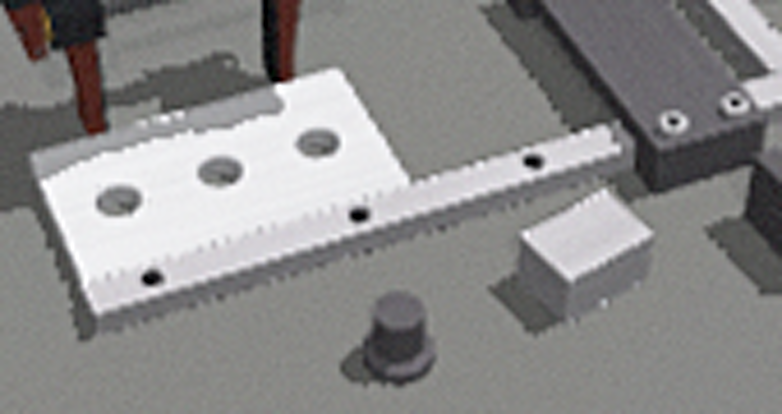

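View pics/si3.png

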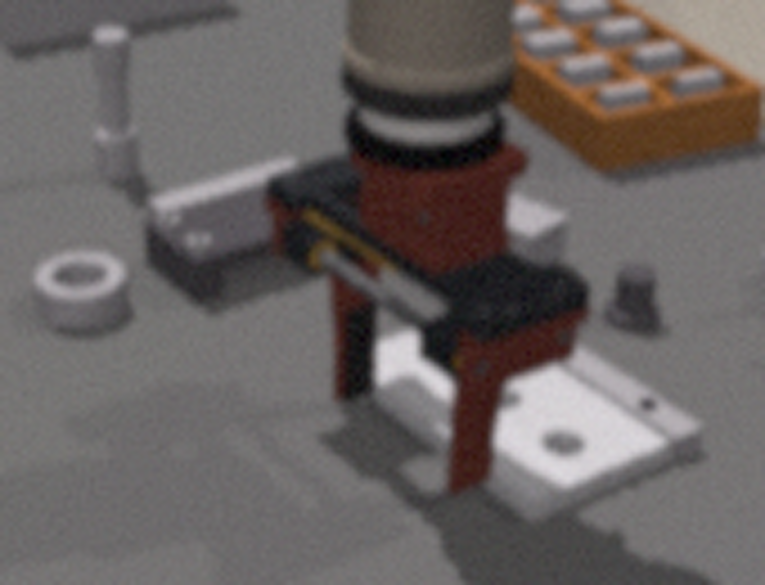

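Emit:
arm_command(rows=[[0,-0.006,0,0,0,0,1],[0,-0.012,0,0,0,0,1],[0,-0.015,0,0,0,0,1],[0,0,-0.02,0,0,0,1],[0,0,-0.03,0,0,0,1],[0,0,-0.03,0,0,0.143,0.5],[0,0,-0.03,0,0,0.143,0],[0,0,-0.03,0,0,0.143,0]])

```text
t: 8.4
eef_pos: [0.5095, -0.1526, 0.147]
tool_rot: [2.476, 1.932, 0.003]
wrist_force: [0.8, -0.8, -0.4]
grip_width: 0.77
```

Emit:
arm_command(rows=[[0,0,0,0,0,0.143,0],[0,0,0,0,0,0.143,0],[0,0,0,0,0,0.143,0],[0,0,0,0,0,0.143,0],[0,0,0,0,0,0.143,0],[0,0,0,0,0,0.143,0],[0,0,0,0,0,0.143,0],[0,0,0,0,0,0.141,0]])

```text
t: 9.2
eef_pos: [0.5096, -0.1527, 0.1457]
tool_rot: [-3.128, -0.288, -0.002]
wrist_force: [0.5, -0.3, -0.4]
grip_width: 0.497
```

```bash
python3 -c "
from h import *
st()
for c in ('scene','side','wrist'): cv2.imwrite(f'pics/{c}4.png',camera(c)[:,:,::-1])
a=cv2.imread('pics/scene4.png');cv2.imwrite('pics/sc4.png',cv2.resize(a[160:290,225:445],None,fx=3.6,fy=3.6,interpolation=cv2.INTER_CUBIC))"
```

```text
t 9.2 pos [ 0.5096 -0.1527  0.1457] fix [-0.0875 -0.1925] tiltz [ 0.002  0.    -1.   ] psi-fix deg -0.4 F [ 0.5 -0.3 -0.4] M [-0.07  0.04 -0.  ] g 0.497 q7 0.69
```

View pics/sc4.png

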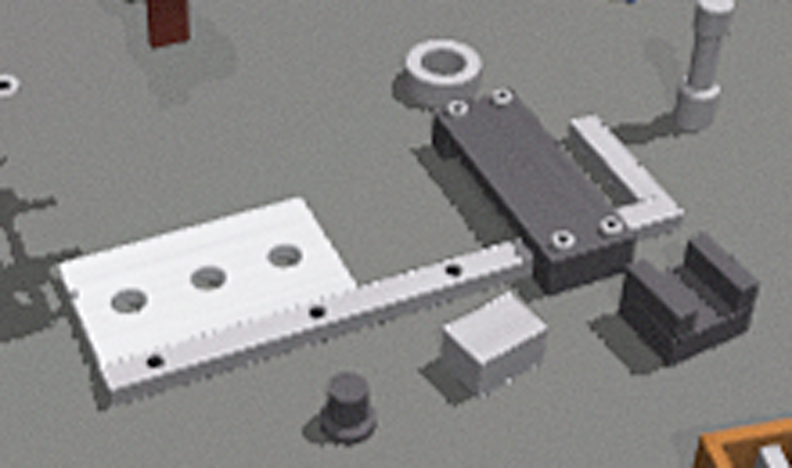

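View pics/wrist4.png

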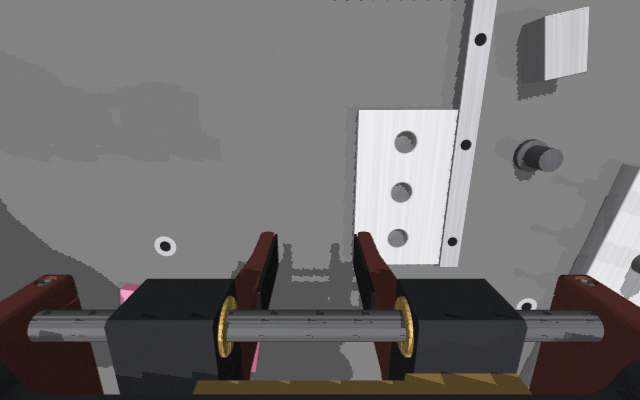

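```bash
python3 -c "
from h import *
a=cv2.imread('pics/wrist4.png');cv2.imwrite('pics/w4c.png',cv2.resize(a[90:275,335:505],None,fx=3.2,fy=3.2,interpolation=cv2.INTER_CUBIC))"
```

```text
(no output)
```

View pics/w4c.png

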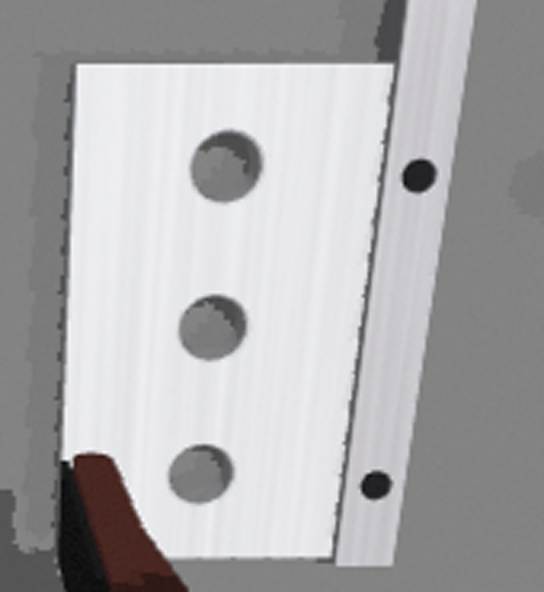

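```bash
cat >> h.py <<'E'
def ray(m,px,z):
    px=np.atleast_2d(px);d=np.c_[(px[:,0]-m['cx'])/m['fx'],(px[:,1]-m['cy'])/m['fy'],np.ones(len(px))]@m['R']
    c=-m['R'].T@m['t'];return c+d*((z-c[2])/d[:,2])[:,None]
E
python3 -c "
from h import *
s,R,f=st();m=wm(s)
C=lambda a:np.array(a)/3.2+[335,90]-.35
def rep(n,px,z):
    w=ray(m,C(px),z); t=(w-s['eef_pos'])@R
    print(n,'tool',t[:,:2].round(4).tolist(),'fix',[toF(FX,q).round(4).tolist() for q in w])
    d=w[-1]-w[0]; print('  ang from tool', np.degrees(np.arctan2(*(d@R)[:2])).round(2), 'world yaw',np.degrees(np.arctan2(-d[0],d[1])).round(2))
rep('holes',[(226,168),(213,328),(201,474)],.012)
rep('left',[(76,65),(62,455)],.012)
rep('fence',[(404,5),(338,560)],.015)
rep('rearfront',[(334,557),(394,64)],.012)
print(np.degrees(FX[2]))
"
```

```text
t 9.35 pos [ 0.5095 -0.1526  0.1456] fix [-0.0876 -0.1924] tiltz [ 0.001 -0.    -1.   ] psi-fix deg 0.12 F [-0.4 -0.7 -0.9] M [-0.08  0.08 -0.04] g 0.501 q7 0.69
holes tool [[0.0862, -0.0477], [0.0863, 0.0018], [0.0865, 0.0514]] fix [[-0.0014, -0.1445], [-0.0011, -0.194], [-0.0009, -0.2437]]
  ang from tool 0.19 world yaw -168.79
left tool [[0.0403, -0.0771], [0.0407, 0.0447]] fix [[-0.0474, -0.1152], [-0.0466, -0.237]]
  ang from tool 0.22 world yaw -168.75
fence tool [[0.1315, -0.0934], [0.1337, 0.0813]] fix [[0.0438, -0.0987], [0.0464, -0.2734]]
  ang from tool 0.73 world yaw -168.24
rearfront tool [[0.1336, 0.0818], [0.1321, -0.0774]] fix [[0.0463, -0.2739], [0.0445, -0.1147]]
  ang from tool -179.48 world yaw 11.55
10.909116419290875
```

Emit:
arm_command(rows=[[0.021,0.029,0,0,0,-0.004,0],[0.021,0.029,0,0,0,0,0],[0.021,0.029,0,0,0,0,0],[0.02,0.028,0,0,0,0,0],[0,0,0.03,0,0,0,0],[0,0,0.03,0,0,0,0],[0,0,0.03,0,0,0,0],[0,0,0.02,0,0,0,0]])

```text
t: 10.15
eef_pos: [0.6119, -0.2493, 0.0333]
tool_rot: [-3.125, -0.309, 0.002]
wrist_force: [0.2, -0.1, 0.3]
grip_width: 0.496
```

```bash
python3 -c "
from h import *
st()
for c in ('scene','wrist'): cv2.imwrite(f'pics/{c}5.png',camera(c)[:,:,::-1])
a=cv2.imread('pics/scene5.png')[170:290,205:405];b=cv2.imread('pics/wrist5.png')
cv2.imwrite('pics/c5.png',cv2.resize(a,None,fx=3.6,fy=3.6,interpolation=cv2.INTER_CUBIC))"
```

```text
t 10.15 pos [ 0.6119 -0.2493  0.0333] fix [-0.0053 -0.3067] tiltz [-0.002  0.001 -1.   ] psi-fix deg 0.38 F [ 0.2 -0.1  0.3] M [-0.05  0.08 -0.04] g 0.496 q7 0.91
```

View pics/c5.png

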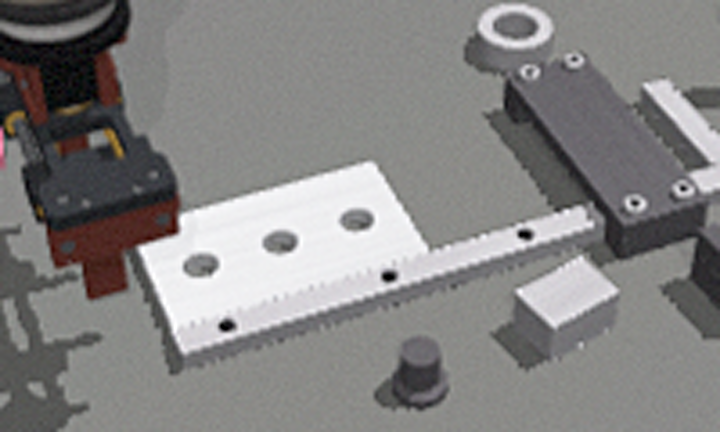

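View pics/wrist5.png

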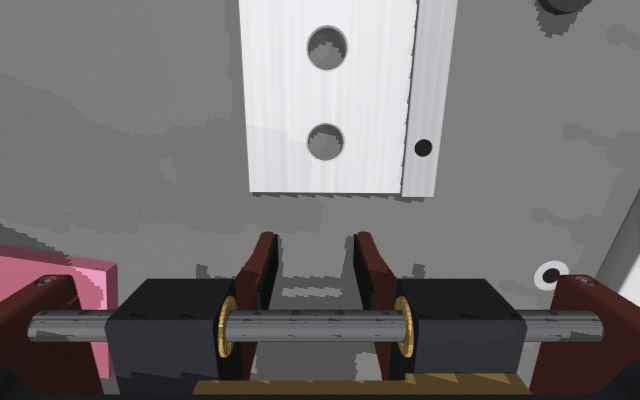

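Emit:
arm_command(rows=[[0,0,0.015,0,0,0,0],[0,0,0.013,0,0,0,0],[0,-0.008,0,0,0,0,0],[0,-0.008,0,0,0,0,0],[0,-0.005,0,0,0,0,0],[0,-0.005,0,0,0,0,0],[0,-0.005,0,0,0,0,0],[0,-0.005,0,0,0,0,0]])

```text
t: 11.05
eef_pos: [0.6063, -0.2148, 0.0083]
tool_rot: [3.126, 0.302, 0.002]
wrist_force: [1.0, -2.5, 1.1]
grip_width: 0.499
```

Emit:
arm_command(rows=[[0.0001,-0.006,0,0,0,0,0],[0,-0.006,0,0,0,0,0],[0.0001,-0.006,0,0,0,0,0],[0,-0.006,0,0,0,0,0],[0.0001,-0.006,0,0,0,0,0],[0,-0.006,0,0,0,0,0],[0.0001,-0.006,0,0,0,0,0],[0,-0.006,0,0,0,0,0]])

```text
t: 11.85
eef_pos: [0.597, -0.1669, 0.0077]
tool_rot: [3.127, 0.303, 0.0]
wrist_force: [0.8, -2.1, 2.1]
grip_width: 0.499
```

```bash
python3 -c "
from h import *
st()
for c in ('scene','wrist'): cv2.imwrite(f'pics/{c}6.png',camera(c)[:,:,::-1])
a=cv2.imread('pics/scene6.png')[160:290,215:435]
cv2.imwrite('pics/c6.png',cv2.resize(a,None,fx=3.6,fy=3.6,interpolation=cv2.INTER_CUBIC))"
```

```text
t 11.85 pos [ 0.597  -0.1669  0.0077] fix [-0.0044 -0.223 ] tiltz [ 0. -0. -1.] psi-fix deg 0.15 F [ 0.8 -2.1  2.1] M [-0.72 -0.11 -0.01] g 0.499 q7 0.83
```

View pics/c6.png

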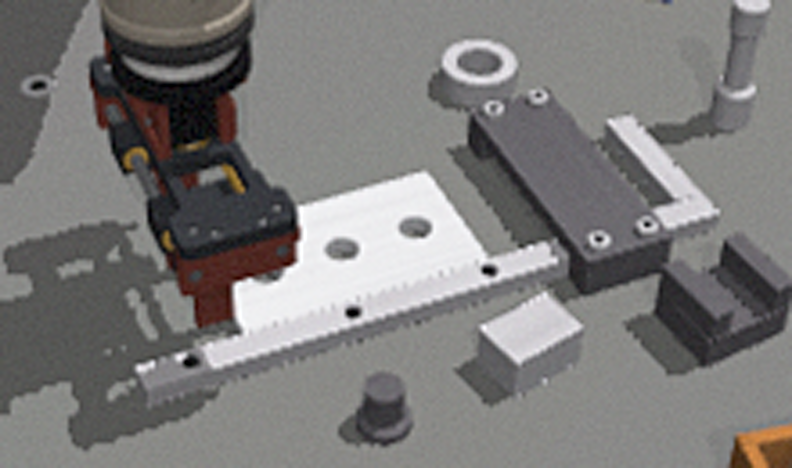

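View pics/wrist6.png

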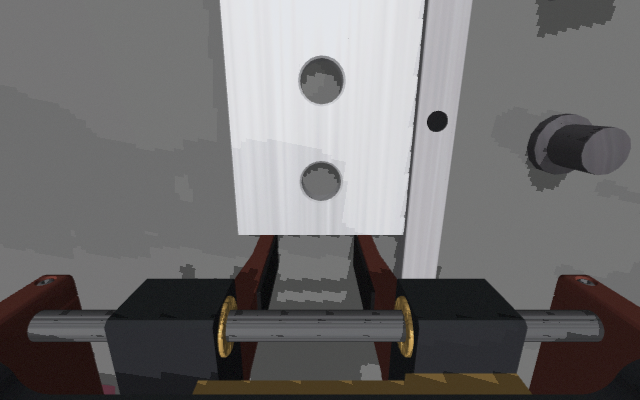

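Emit:
arm_command(rows=[[0.0001,-0.007,0.001,0,0,0,0],[0,-0.007,0.001,0,0,0,0],[0.0001,-0.007,0,0,0,0,0],[0,-0.007,0,0,0,0,0],[0.0001,-0.007,0,0,0,0,0],[0,-0.007,0,0,0,0,0],[0.0001,-0.007,0,0,0,0,0],[0,-0.007,0,0,0,0,0]])

```text
t: 12.75
eef_pos: [0.5864, -0.1113, 0.0055]
tool_rot: [-3.127, -0.303, 0.001]
wrist_force: [0.9, -2.2, -0.9]
grip_width: 0.501
```

```bash
python3 -c "
from h import *
st()
for c in ('scene','wrist'): cv2.imwrite(f'pics/{c}7.png',camera(c)[:,:,::-1])
a=cv2.imread('pics/scene7.png')[160:290,215:435]
cv2.imwrite('pics/c7.png',cv2.resize(a,None,fx=3.6,fy=3.6,interpolation=cv2.INTER_CUBIC))"
```

```text
t 12.75 pos [ 0.5864 -0.1113  0.0055] fix [-0.0043 -0.1664] tiltz [-0.001  0.    -1.   ] psi-fix deg 0.16 F [ 0.9 -2.2 -0.9] M [-0.45 -0.03  0.01] g 0.501 q7 0.76
```

View pics/c7.png

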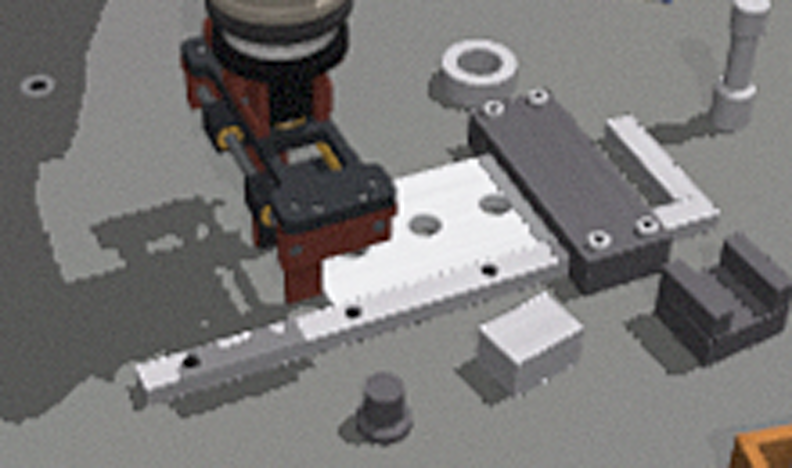

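View pics/wrist7.png

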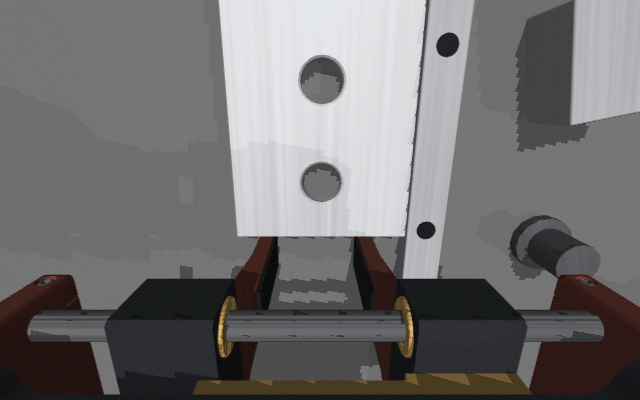

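Emit:
arm_command(rows=[[0.0001,-0.007,0,0,0,0,0],[0,-0.007,0,0,0,0,0],[0.0001,-0.007,0,0,0,0,0],[0,-0.007,0,0,0,0,0],[0.0001,-0.007,0,0,0,0,0],[0,-0.007,0,0,0,0,0],[0.0001,-0.007,0,0,0,0,0],[0,-0.006,0,0,0,0,0]])

```text
t: 13.65
eef_pos: [0.5762, -0.0579, 0.0056]
tool_rot: [3.127, 0.302, -0.001]
wrist_force: [-1.4, -4.0, 1.0]
grip_width: 0.499
```

Emit:
arm_command(rows=[[0,-0.004,0,0,0,0,0],[0,-0.003,0,0,0,0,0],[0,-0.002,0,0,0,0,0],[0,-0.002,0,0,0,0,0],[0,-0.001,0,0,0,0,0],[0,-0.001,0,0,0,0,0],[0,-0.001,0,0,0,0,0],[0,-0.001,0,0,0,0,0]])

```text
t: 14.45
eef_pos: [0.5735, -0.0436, 0.0056]
tool_rot: [3.127, 0.302, -0.0]
wrist_force: [-1.8, -3.7, 1.8]
grip_width: 0.499
```

```bash
python3 -c "
from h import *
st()
for c in ('scene','wrist'): cv2.imwrite(f'pics/{c}8.png',camera(c)[:,:,::-1])
a=cv2.imread('pics/scene8.png')[160:290,225:445]
cv2.imwrite('pics/c8.png',cv2.resize(a,None,fx=3.6,fy=3.6,interpolation=cv2.INTER_CUBIC))"
```

```text
t 14.45 pos [ 0.5735 -0.0436  0.0056] fix [-0.0041 -0.0975] tiltz [-0. -0. -1.] psi-fix deg 0.14 F [-1.8 -3.7  1.8] M [-1.04  0.52 -0.03] g 0.499 q7 0.66
```

View pics/c8.png

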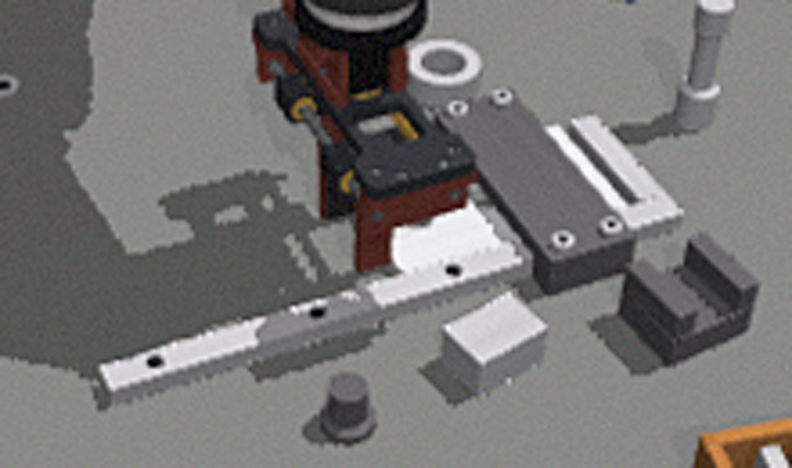

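View pics/wrist8.png

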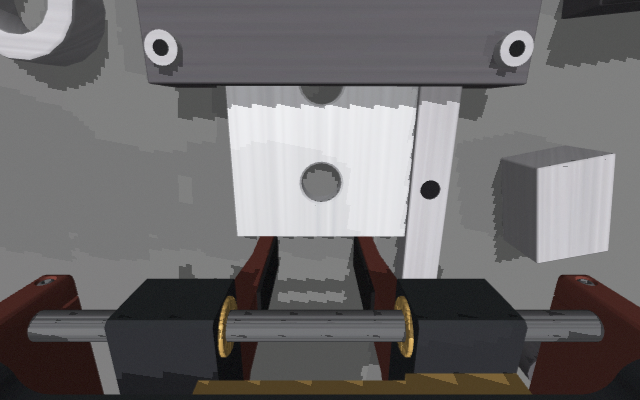

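Emit:
arm_command(rows=[[0,-0.001,0,0,0,0,0],[0,-0.001,0,0,0,0,0],[0,-0.001,0,0,0,0,0],[0,-0.001,0,0,0,0,0],[0,-0.001,0,0,0,0,0],[0,-0.001,0,0,0,0,0],[0,-0.001,0,0,0,0,0],[0,-0.001,0,0,0,0,0]])

```text
t: 15.35
eef_pos: [0.5723, -0.0359, 0.0057]
tool_rot: [3.126, 0.303, 0.001]
wrist_force: [-0.7, -5.9, -2.0]
grip_width: 0.498
```

```bash
python3 -c "
from h import *
st()"
```

```text
t 15.35 pos [ 0.5723 -0.0359  0.0057] fix [-0.0038 -0.0897] tiltz [ 0.    -0.001 -1.   ] psi-fix deg 0.15 F [-0.7 -5.9 -2. ] M [-1.42  0.18  0.02] g 0.498 q7 0.65
```

Emit:
arm_command(rows=[[0,-0.001,0,0,0,0,0],[0,-0.001,0,0,0,0,0],[0,-0.0005,0,0,0,0,0],[0,-0.0005,0,0,0,0,0],[0,-0.0005,0,0,0,0,0],[0,0,0,0,0,0,0],[0,0,0,0,0,0,0],[0,0,0,0,0,0,0]])

```text
t: 16.15
eef_pos: [0.5721, -0.0358, 0.006]
tool_rot: [3.123, 0.299, 0.003]
wrist_force: [-0.4, -9.9, -1.6]
grip_width: 0.499
```

```bash
python3 -c "
from h import *
st()
for c in ('scene','wrist'): cv2.imwrite(f'pics/{c}9.png',camera(c)[:,:,::-1])
a=cv2.imread('pics/scene9.png')[170:260,305:425]
cv2.imwrite('pics/c9.png',cv2.resize(a,None,fx=6,fy=6,interpolation=cv2.INTER_CUBIC))"
```

```text
t 16.15 pos [ 0.5721 -0.0358  0.006 ] fix [-0.004  -0.0896] tiltz [ 0.002 -0.004 -1.   ] psi-fix deg 0.02 F [-0.4 -9.9 -1.6] M [-2.62  0.17  0.04] g 0.499 q7 0.64
```

View pics/c9.png

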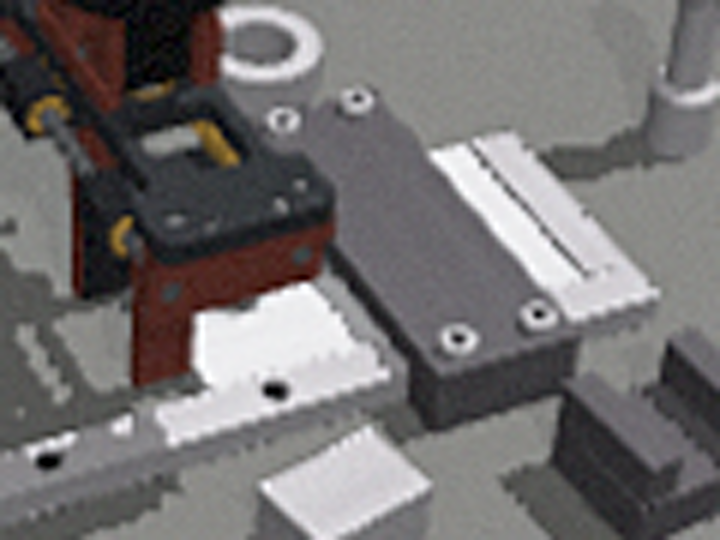

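View pics/wrist9.png

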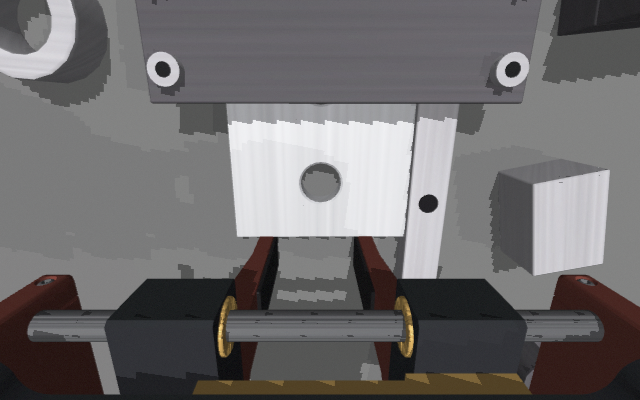

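Emit:
arm_command(rows=[[0,0.004,0,0,0,0,0],[0,0.01,0,0,0,0,0],[0,0.02,0,0,0,0,0],[0,0,-0.02,0,0,0,0],[0,0,-0.03,0,0,0,0],[0,0,-0.03,0,0,0,0],[0,0,-0.03,0,0,0,0],[0,0,0,0,0,0,0]])

```text
t: 17.05
eef_pos: [0.5812, -0.0655, 0.1196]
tool_rot: [-3.126, -0.304, -0.012]
wrist_force: [-0.0, 0.4, 0.1]
grip_width: 0.499
```

```bash
python3 -c "
from h import *
st()
for c in ('scene','side','wrist'): cv2.imwrite(f'pics/{c}10.png',camera(c)[:,:,::-1])
a=cv2.imread('pics/scene10.png')[170:260,305:425]
cv2.imwrite('pics/c10.png',cv2.resize(a,None,fx=6,fy=6,interpolation=cv2.INTER_CUBIC))
a=cv2.imread('pics/wrist10.png')[0:240,180:520]
cv2.imwrite('pics/w10.png',cv2.resize(a,None,fx=2.3,fy=2.3,interpolation=cv2.INTER_CUBIC))"
```

```text
t 17.05 pos [ 0.5812 -0.0655  0.1196] fix [-0.0007 -0.1204] tiltz [ 0.007  0.001 -1.   ] psi-fix deg 0.19 F [-0.   0.4  0.1] M [-0.07  0.03  0.  ] g 0.499 q7 0.59
```

View pics/c10.png

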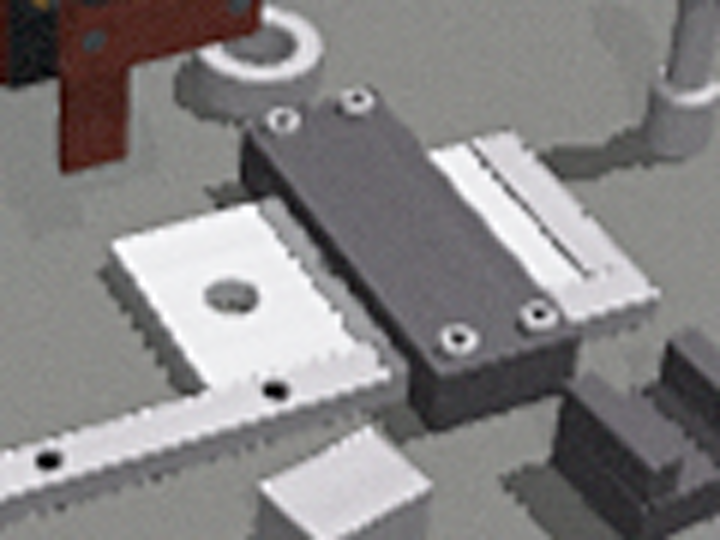

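View pics/w10.png

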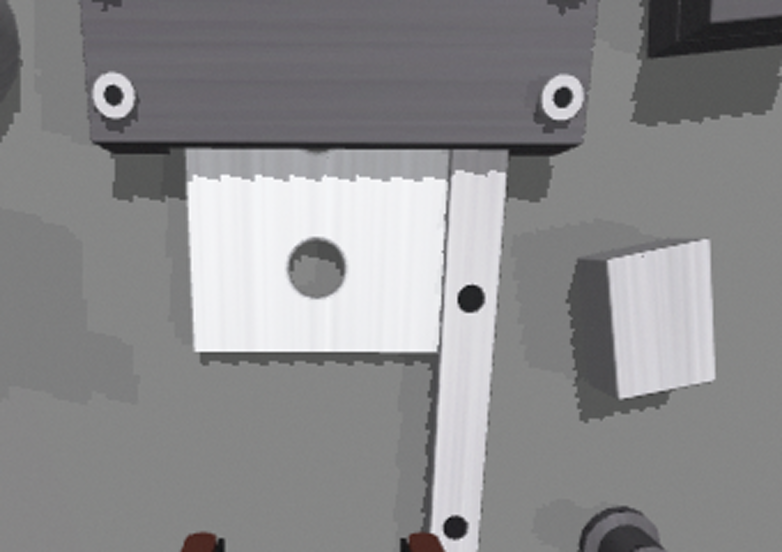

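```bash
python3 -c "
from h import *
for f,rows,lo,hi in (('pics/wrist10.png',[82,90,105,120,135,148],364,382),('pics/wrist4.png',[115,140,170,200,230,255],432,462)):
    a=cv2.cvtColor(cv2.imread(f),cv2.COLOR_BGR2GRAY)
    for r in rows: print(r,lo,a[r-1:r+2,lo:hi].mean(0).astype(int).tolist())
s,R,f=st();m=wm(s)
w=ray(m,np.array([(447,179),(438,352),(194,352),(193,179)])/2.3+[180,0]-.3,.012);print([toF(FX,q).round(4).tolist() for q in w])
w=ray(m,np.array([(450,176),(431,530)])/2.3+[180,0]-.3,.015);print([toF(FX,q).round(4).tolist() for q in w])
"
```

```text
82 364 [240, 239, 240, 239, 238, 238, 238, 239, 238, 227, 175, 119, 206, 222, 220, 219, 218, 218]
90 364 [239, 239, 240, 238, 238, 238, 237, 235, 230, 221, 107, 178, 224, 221, 220, 217, 218, 219]
105 364 [238, 239, 238, 237, 237, 238, 237, 237, 221, 110, 165, 223, 223, 222, 220, 219, 219, 222]
120 364 [238, 238, 237, 236, 236, 236, 230, 222, 137, 141, 220, 224, 222, 220, 219, 220, 221, 219]
135 364 [237, 236, 235, 234, 236, 235, 227, 144, 122, 214, 224, 223, 221, 220, 219, 218, 187, 145]
148 364 [235, 234, 234, 233, 228, 226, 217, 103, 199, 224, 222, 221, 218, 219, 220, 218, 214, 216]
115 432 [232, 233, 232, 233, 231, 229, 227, 230, 232, 235, 234, 233, 231, 231, 230, 229, 227, 226, 229, 230, 231, 230, 229, 220, 216, 160, 94, 175, 208, 203]
140 432 [232, 231, 229, 227, 229, 232, 235, 235, 233, 231, 230, 230, 228, 227, 227, 229, 230, 230, 229, 228, 219, 214, 140, 103, 189, 206, 201, 200, 201, 200]
170 432 [228, 230, 234, 235, 234, 231, 228, 228, 229, 229, 228, 229, 230, 229, 229, 227, 219, 209, 115, 100, 186, 208, 201, 202, 205, 207, 204, 200, 200, 203]
200 432 [234, 233, 229, 229, 229, 228, 229, 229, 230, 229, 228, 228, 228, 226, 183, 96, 175, 203, 199, 198, 202, 204, 203, 199, 198, 199, 201, 201, 204, 200]
230 432 [230, 231, 231, 230, 230, 229, 228, 228, 227, 218, 196, 96, 163, 201, 199, 198, 199, 202, 204, 200, 197, 197, 201, 201, 201, 196, 194, 198, 202, 203]
255 432 [230, 230, 229, 228, 227, 222, 216, 170, 96, 180, 202, 197, 197, 198, 203, 203, 199, 196, 198, 201, 200, 196, 195, 195, 198, 202, 196, 150, 130, 131]
t 17.2 pos [ 0.578  -0.0648  0.1152] fix [-0.0038 -0.1192] tiltz [-0.     0.001 -1.   ] psi-fix deg 0.2 F [-0.6 -0.  -0.3] M [-0.07  0.09 -0.01] g 0.498 q7 0.59
[[0.0436, -0.0162], [0.0439, -0.0768], [-0.0477, -0.0771], [-0.0453, -0.0165]]
[[0.0441, -0.0155], [0.0445, -0.1476]]
```

```bash
python3 -c "
from h import *
print(toF(FX,ray(camera_model('scene'),np.array([[348,177.5]]),.022)[0]))"
```

```text
[-0.1269891   0.02629286]
```

Emit:
arm_command(rows=[[-0.014,-0.013,0,0,0,0,-1],[-0.014,-0.013,0,0,0,0,-1],[-0.014,-0.013,0,0,0,0,-1],[-0.014,-0.013,0,0,0,0,-1],[-0.014,-0.013,0,0,0,0,-1],[-0.01,-0.012,0,0,0,0,-1],[0,0,0,0,0,0,-1],[0,0,0,0,0,0,-1]])

```text
t: 18.0
eef_pos: [0.4847, -0.0052, 0.1151]
tool_rot: [3.127, 0.304, -0.001]
wrist_force: [0.5, -0.4, 0.4]
grip_width: 0.005
```

```bash
python3 -c "
from h import *
st()
cv2.imwrite('pics/wrist11.png',camera('wrist')[:,:,::-1])"
```

```text
t 18.0 pos [ 0.4847 -0.0052  0.1151] fix [-0.084 -0.043] tiltz [-0.001 -0.    -1.   ] psi-fix deg 0.2 F [ 0.5 -0.4  0.4] M [-0.04  0.02 -0.01] g 0.005 q7 0.44
```

View pics/wrist11.png

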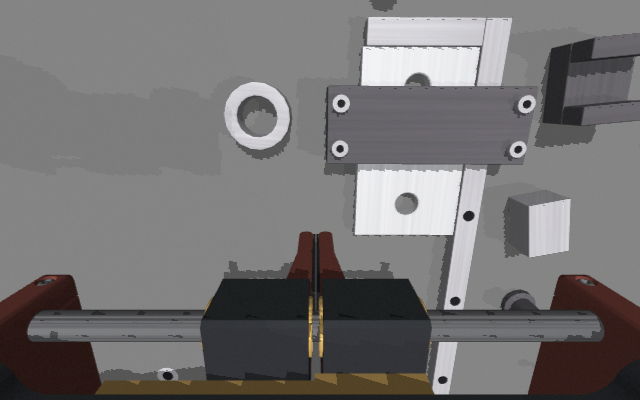

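Emit:
arm_command(rows=[[0,0,0.025,0,0,0,-1],[0,0,0.025,0,0,0,-1],[0,0,0.025,0,0,0,-1],[0,0,0.02,0,0,0,-1],[0,0,0.014,0,0,0,-1],[0.007,0,0,0,0,0,-1],[0.006,0,0,0,0,0,-1],[0.003,0,0,0,0,0,-1]])

```text
t: 18.85
eef_pos: [0.5025, -0.0022, 0.0075]
tool_rot: [3.127, 0.303, 0.004]
wrist_force: [0.7, -0.3, 0.5]
grip_width: 0.004
```

Emit:
arm_command(rows=[[0.002,0,0,0,0,0,-1],[0.001,0,0,0,0,0,-1],[0.001,0,0,0,0,0,-1],[0.001,0,0,0,0,0,-1],[0.001,0,0,0,0,0,-1],[0.001,0,0,0,0,0,-1],[0.001,0,0,0,0,0,-1],[0,0,0,0,0,0,-1]])

```text
t: 19.65
eef_pos: [0.5085, -0.0007, 0.0066]
tool_rot: [3.127, 0.303, 0.0]
wrist_force: [-0.5, -0.2, -0.5]
grip_width: 0.004
```

```bash
python3 -c "
from h import *
st()"
```

```text
t 19.65 pos [ 0.5085 -0.0007  0.0066] fix [-0.0599 -0.0431] tiltz [ 0. -0. -1.] psi-fix deg 0.15 F [-0.5 -0.2 -0.5] M [-0.06 -0.01  0.03] g 0.004 q7 0.6
```

Emit:
arm_command(rows=[[0.001,0,0,0,0,0,-1],[0.001,0,0,0,0,0,-1],[0.0005,0,0,0,0,0,-1],[0.0005,0,0,0,0,0,-1],[0.0005,0,0,0,0,0,-1],[0.0005,0,0,0,0,0,-1],[0,0,0,0,0,0,-1],[0,0,0,0,0,0,-1]])

```text
t: 20.45
eef_pos: [0.5118, -0.0, 0.0066]
tool_rot: [-3.127, -0.303, 0.001]
wrist_force: [-1.2, 0.0, 1.1]
grip_width: 0.006
```

```bash
python3 -c "
from h import *
st()"
```

```text
t 20.45 pos [ 0.5118 -0.      0.0066] fix [-0.0564 -0.043 ] tiltz [-0.001  0.    -1.   ] psi-fix deg 0.14 F [-1.2  0.   1.1] M [-0.14  0.38 -0.01] g 0.006 q7 0.6
```

Emit:
arm_command(rows=[[0.0005,0,0,0,0,0,-1],[0.0005,0,0,0,0,0,-1],[0.0005,0,0,0,0,0,-1],[0.0005,0,0,0,0,0,-1],[0.0005,0,0,0,0,0,-1],[0.0005,0,0,0,0,0,-1],[0,0,0,0,0,0,-1],[0,0,0,0,0,0,-1]])

```text
t: 21.25
eef_pos: [0.512, -0.0, 0.0062]
tool_rot: [-3.126, -0.301, 0.009]
wrist_force: [-8.1, -2.5, 6.2]
grip_width: -0.001
```

```bash
python3 -c "
from h import *
st()"
```

```text
t 21.25 pos [ 0.512  -0.      0.0062] fix [-0.0562 -0.043 ] tiltz [-0.006  0.    -1.   ] psi-fix deg 0.11 F [-8.1 -2.5  6.2] M [-0.43  1.96  0.05] g -0.001 q7 0.6
```

Emit:
arm_command(rows=[[-0.004,0,0,0,0,0,-1],[-0.01,0,0,0,0,0,-1],[-0.012,0,0,0,0,0,-1],[0,0,-0.02,0,0,0,-1],[0,0,-0.04,0,0,0,-1],[0,0.02,-0.04,0,0,0,-1],[0,0.03,-0.04,0,0,0,-1],[0,0.03,0,0,0,0,-1]])

```text
t: 22.05
eef_pos: [0.5077, -0.0839, 0.1512]
tool_rot: [-3.126, -0.304, -0.014]
wrist_force: [-0.1, -0.2, 0.5]
grip_width: 0.007
```

```bash
python3 -c "
from h import *
st()
for c in ('scene','wrist'): cv2.imwrite(f'pics/{c}12.png',camera(c)[:,:,::-1])
a=cv2.imread('pics/scene12.png')[170:260,305:425]
cv2.imwrite('pics/c12.png',cv2.resize(a,None,fx=6,fy=6,interpolation=cv2.INTER_CUBIC))"
```

```text
t 22.05 pos [ 0.5077 -0.0839  0.1512] fix [-0.0763 -0.1246] tiltz [ 0.009  0.002 -1.   ] psi-fix deg 0.21 F [-0.1 -0.2  0.5] M [-0.07  0.03  0.02] g 0.007 q7 0.58
```

View pics/c12.png

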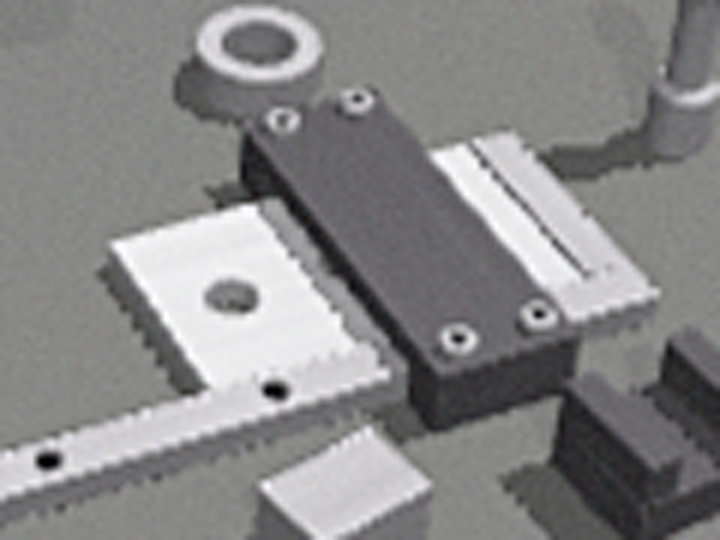

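View pics/wrist12.png

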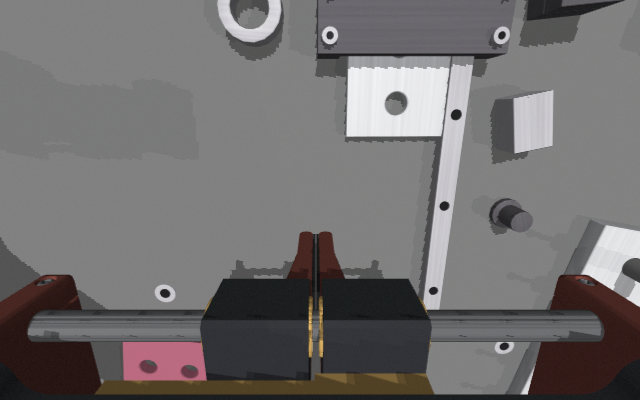

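```bash
python3 -c "
from plant import *
print(job_done())"
```

```text
the job is handed in; nothing more can be done
None
```

The plate is home: its long edge is flush with the fence and its leading end rests against the end stop. I handed the job in at about 22 s of the 64 s allowed.

- **Sideways push:** I pushed the plate against the fence with the open fingers while it was still well in front of the bridge. It stopped moving as the force rose to about 10 N, and the seam looked even along its length.
- **Slide home:** With the jaws half open I pushed it from behind along the fence and under the bridge. It stopped against the end stop at about 10 N.
- **Flushness check:** I gave the exposed rear part a light push of about 8 N towards the fence. The plate did not move.

In the last pictures the seams at fence and stop look even. The camera puts any gap at the fence at no more than about 0.5 mm, which is near the limit of what it can resolve. The ring, V-block, plug gauge, gauge block and nut show no sign of having moved. The fingers were clear of everything at hand-in.

Nothing failed. The one disagreement was between the camera fits, which differed by about 2 to 4 mm and 0.3 to 0.5 degrees. I therefore took the final position from contact with the fence and stop.

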